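# Find the loaded weight box by feel and slide it onto the gluing press

### The arm

A 6-joint arm with a two-finger parallel gripper is mounted at the origin on the work surface. World frame = base frame: x ahead of the robot, y to its left, z up, the work surface at z = 0. Lengths are in mm, angles in rad, forces in N, time in s.
With the tool pointing down it reaches from about 400 to 925 mm from the base axis. Payload 12.5 kg.
Tool frame: the origin (TCP) lies midway between the tips of the shut fingers; the grasp point (between the pads) lies behind it (r.pinch_z is the z of the grasp point in the tool frame, in mm); z points along the fingers, y is the line along which they close (so a half turn about z gives the same grasp; the last joint's range is limited). The gripper opens to 95 mm and grips with 3 to 60 N. Pads are 20 mm wide; open, the fingers measure 119 mm over their backs; the gripper's body (75 mm by 180 mm) begins 59 mm behind the grasp point.
Start: joints at [-1.4, 0.491, 1.559, -0, 1.092, -0.106], TCP at [170.822, -601.221, 214.661] pointing down, gripper open.
Joint ranges: [-3.1, 3.1], [-0.84, 2.19], [0.05, 2.79], [-1.13, 4.28], [0.06, 2.93], [-2.69, 2.69]. Speed limits (rad/s): [2.22, 2.22, 2.79, 3.14, 3.14, 3.14].

### API

Orientations are given as a rotation vector (axis times angle).
In Python, from rig import telemetry, imaging, r gives the robot as it stands. The module is installed in compiled form; this text tells all that it offers.
- The arm moves only by the tool apply_moves, never from a script. Its argument "rows" is one flat list of numbers, 5 for each row, row after row: the shift along the tool's x, y, z in cm, then the turn about the tool's z in degrees, then the opening, from -1 (shut) to 1 (fully open). In form: [x, y, z, turn, gripper, x, y, z, turn, gripper, ...]. A call has 1 to 20 rows; each row is the pose to reach, as a shift and turn from the pose commanded when the call began, along the tool's axes at that moment; what a row does not reach only later rows make up. A row lasts 1/10 s, in which the tool goes at most 50 mm and 8.59 degrees, less where a joint would pass 70% of its speed; a pose out of reach is approached as far as the arm can. A call with a gripper value outside its range is refused whole. The fingers move at their own pace and stop on an object; the grip force is fixed at half the most. Time passes only in rows, so rows that repeat a pose let the fingers close. It gives the time, the measured TCP pose, the force, the opening and the grip force at its end, in the units of the state.
- telemetry.get_obs(): the state, without advancing time (a new reading comes with each control period).
- imaging.get_image(name): name is "side" or "top" or "wrist"; returns a dict with "color" (480x640x3 uint8, blue, green, red), "K" (3x3 intrinsics, pixels), "R" (3x3) and "t" (3): a world point X has camera coordinates R X + t. Camera axes: x right, y down, z forward; pixel columns grow to the right and rows downward; lengths in mm; the calibration is good to about 2 mm. A picture is of the moment at which its call begins. There is no depth.
- r.sign_off(): hands the job in; it is judged then, once.
The state is a dict: "t": time; "joint_positions": joint angles; "joint_vel": joint speeds; "joint_torque": joint torques, N m; "eef_pos": TCP position; "orientation": TCP orientation; "force": force on the tool from outside, world axes, zero at the start; "wrist_torque": the same for the moment, N m; "gripper_width": opening from 0.0 (shut) to 1.0 (fully open); "grip_force": force on a finger pad.
Only numpy, scipy, OpenCV 4.12 (cv2) and the standard library are available. Lean on these libraries where they do the work, as an engineer would, in place of code of your own. Each camera call takes 0.05 s, during which the arm holds its last target. There are 200 camera calls.

### The job

Three weight boxes on the gluing board look alike, but only one is loaded: nudge them to feel which is the heavy one, then slide it (never lift or tip any box) onto the sinking press platen until it sits flat and fully home in the recess, so that its weight brings the pad down on the glued frame corner. Do not try a light box on the platen: keep both light ones on the board and clear of it. Leave the jar, the moulding piece, the brush and the can where they are.

Things in the scene. Friction and masses are not known exactly. Their poses are not given: they have to be found in the camera images.
- board: fixed plywood gluing board 25 mm thick on the bench, turned by its yaw; its origin is on the bench under it, its top is 25 mm above the origin. It reaches from x = -190 to +250 mm and y = -410 to +410 mm in its own axes (x away from the robot). Everything below stands on it
- press_seat (a point): centre of the top of the press platen, a 122 mm wide aluminium plate in a 126 mm wide square recess in the board, at board x = +55, y = 0 mm; axes along the board's. Unloaded its top is 1 mm below the board's top; under the heavy box it sinks 8 mm more. Open towards -x, -y and +y. A box sits in it square to the board with 8 to 11 mm play each way
- backstop (a point): middle of the inner face of the upright aluminium wall at the platen's far (+x) edge, 60 mm from the platen's centre; the wall is 100 mm wide, 8 mm thick, 46 mm high and moves with the platen
- pad (a point): underside of the cork pad (50 x 50 mm) on the arm from the backstop, top of the arm 56 mm above the platen. It hangs 8 mm over the mitre of a gilt frame corner fixed to the board (30 mm high, legs 130 mm long, spreading at 45 degrees to +x)
- platen (a joint): how far the platen has sunk, m: 0 = up, 0.008 = fully down with the pad pressing the glued mitre. Starts to sink at about 2.6 N, fully down at 4.2 N
- block_left: closed square wooden weight box, 104 x 104 mm, 62 mm high, too wide to grasp; origin at the centre of its underside, x and y along its sides. One of the three alike boxes hides a metal core (about 0.9 kg in all), the other two are nearly empty (0.2 kg); which one changes each time and shows only by feel. Starts on the board's left (+y) part
- block_right: closed square wooden weight box, 104 x 104 mm, 62 mm high, too wide to grasp; origin at the centre of its underside, x and y along its sides. One of the three alike boxes hides a metal core (about 0.9 kg in all), the other two are nearly empty (0.2 kg); which one changes each time and shows only by feel. Starts on the board's right (-y) part
- block_front: closed square wooden weight box, 104 x 104 mm, 62 mm high, too wide to grasp; origin at the centre of its underside, x and y along its sides. One of the three alike boxes hides a metal core (about 0.9 kg in all), the other two are nearly empty (0.2 kg); which one changes each time and shows only by feel. Starts in front of the platen, on the robot's side
- jar: bystander: glue jar, 56 mm across, 72 mm high, origin under its centre; on the near side of the board
- sample: bystander: short piece of gilt moulding, 50 x 90 mm, 30 mm high, origin under its centre, long along its y; on the near side of the board
- brush: bystander: brush lying along its x, 190 mm long, under 40 mm wide and 30 mm high, origin under its middle; at one end of the board
- can: bystander: closed can, 52 mm across, 60 mm high, origin under its centre; at one end of the board

How it is judged (in metres and radians):
At the end, for the whole second after the job is handed in: The platen is down more than 6 mm under one box that lies flat (tilt under 0.03 rad) and within 15 mm of the platen's centre in both board directions; the other two boxes stand flat on the board, their centres more than 100 mm from the platen's centre; all at rest (value of joint platen above 0.006 m and ((x of block_left in the frame of press_seat between -0.015 and 0.015 m and y of block_left in the frame of press_seat between -0.015 and 0.015 m and angle between block_left's own z axis and vertical below 0.03 rad and linear speed of each of block_left, block_right, block_front below 0.01 m/s and horizontal distance between each of block_right, block_front and press_seat above 0.1 m and angle between each of block_right, block_front's own z axis and vertical below 0.05 rad and z of each of block_right, block_front in the frame of board above 0.02 m) or (x of block_right in the frame of press_seat between -0.015 and 0.015 m and y of block_right in the frame of press_seat between -0.015 and 0.015 m and angle between block_right's own z axis and vertical below 0.03 rad and linear speed of each of block_right, block_left, block_front below 0.01 m/s and horizontal distance between each of block_left, block_front and press_seat above 0.1 m and angle between each of block_left, block_front's own z axis and vertical below 0.05 rad and z of each of block_left, block_front in the frame of board above 0.02 m) or (x of block_front in the frame of press_seat between -0.015 and 0.015 m and y of block_front in the frame of press_seat between -0.015 and 0.015 m and angle between block_front's own z axis and vertical below 0.03 rad and linear speed of each of block_front, block_left, block_right below 0.01 m/s and horizontal distance between each of block_left, block_right and press_seat above 0.1 m and angle between each of block_left, block_right's own z axis and vertical below 0.05 rad and z of each of block_left, block_right in the frame of board above 0.02 m))); the robot touches nothing.
It fails at once if a light box was pushed onto the platen (centre within 16 mm of the platen's, lying flat within 0.02 rad, platen not sunk 2 mm) (((horizontal distance between block_left and press_seat below 0.016 m and angle between block_left's own z axis and vertical below 0.02 rad) or (horizontal distance between block_right and press_seat below 0.016 m and angle between block_right's own z axis and vertical below 0.02 rad) or (horizontal distance between block_front and press_seat below 0.016 m and angle between block_front's own z axis and vertical below 0.02 rad)) and value of joint platen below 0.002 m).
It fails at once if a box was lifted more than 15 mm off the board or tipped more than 0.3 rad (z of any of block_left, block_right, block_front in the frame of board above 0.04 m or angle between any of block_left, block_right, block_front's own z axis and vertical above 0.3 rad).
It fails at once if the jar, moulding piece, brush or can was shifted more than 20 mm (distance of any of jar, sample, brush, can from where it was at the start of the episode above 0.02 m).
It also fails if it takes over 72 s, if anything falls off the work surface, if the arm or the gripper's body presses on something with over 40 N, if the wrist force passes 120 N, or if a joint passes its speed limit or range.

## Working session

There is one attempt and no reset: what is moved stays moved. The work goes in short steps, Python scripts to look and compute and a tool call to move; the robot and the scene stay as the last step left them, time stands still between calls to the robot, and variables do not carry over. Pictures are saved under pics/ and viewed, at most 10 in all, crops included, and the job is handed in when it is done.

Besides the shell and the picture viewer there is one more tool, called by a JSON object that holds its "fn" and its "kwargs". apply_moves: Moves the arm, as the interface text tells. Its arguments: {"type":"object","properties":{"rows":{"type":"array","items":{"type":"number"}}},"required":["rows"]}

```bash
mkdir -p pics; python3 - <<'E'
from rig import telemetry, imaging, r
import cv2,numpy as np
o=telemetry.get_obs()
for k in o: print(k,np.round(o[k],3))
print(r.pinch_z)
for n in ("top","side"):
    im=imaging.get_image(n); cv2.imwrite(f"pics/{n}0.png",im["color"]); np.savez(f"pics/{n}0.npz",**im)
    C=-np.array(im["R"]).T@im["t"]; print(n,C,np.round(im["R"],3).tolist(),im["K"][0])
E
```

```text
t 0.0
joint_positions [-1.4    0.492  1.559  0.     1.092 -0.106]
joint_vel [ 0.001 -0.001  0.     0.     0.002 -0.001]
joint_torque [-3.0000e-03 -6.1265e+01 -2.5818e+01  6.9000e-02  4.8000e-02 -0.0000e+00]
eef_pos [ 170.762 -600.973  214.034]
orientation [-3.11  -0.433  0.   ]
force [ 0.567 -0.313 -0.083]
wrist_torque [-0.002  0.006 -0.02 ]
grip_force 0.0
gripper_width 1.0
-18.8
top [ 540.29586774   -4.6765898  1077.98637643] [[-0.025, -0.999, -0.023], [-0.999, 0.026, -0.043], [0.044, 0.022, -0.999]] [497.67702738   0.         314.99218172]
side [319.56403998 533.28133956 840.45028834] [[-0.863, -0.505, 0.004], [-0.404, 0.687, -0.604], [0.302, -0.523, -0.797]] [471.29099279   0.         313.11226618]
```

View pics/top0.png

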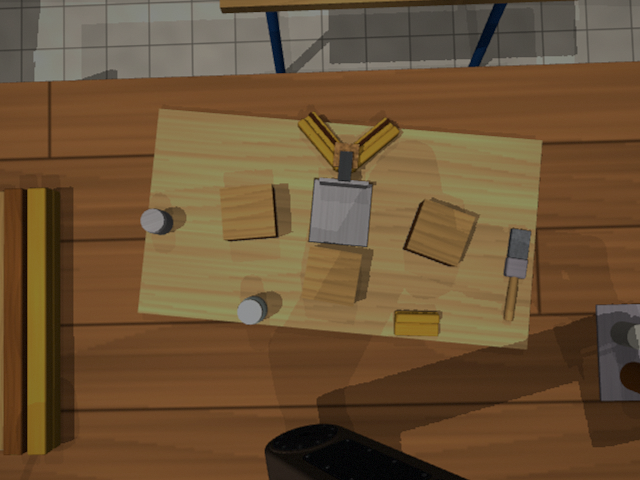

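View pics/side0.png

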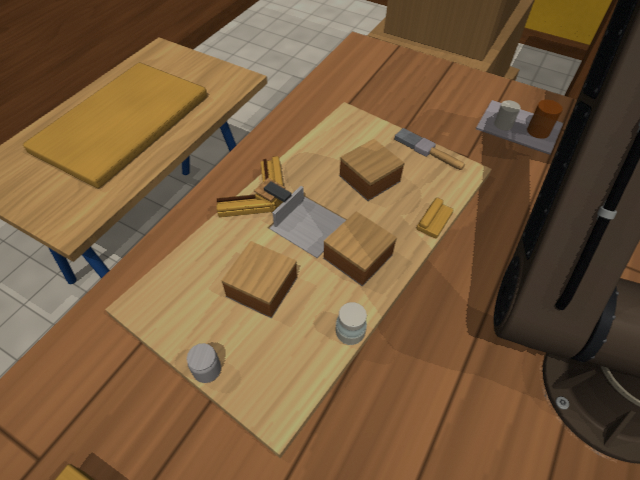

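The top view shows the board corners at about (159,108), (541,140), (527,348) and (138,313). The platen is near (341,212). The boxes are at (249,212) left, (440,232) right and (334,274) front; the jar is at (252,310), the sample at (416,323) and the can at (156,221). The side view agrees.

```bash
cat > h.py <<'E'
import numpy as np,cv2
def ray(im,uv,z):
    uv=np.atleast_2d(np.float64(uv)); R=np.array(im["R"]);C=-R.T@np.array(im["t"]).ravel()
    d=np.c_[uv,np.ones(len(uv))]@np.linalg.inv(im["K"]).T@R
    return (C+d*((z-C[2])/d[:,2])[:,None])[:,:2]
def boxes(im,seeds,k=12):
    # box tops: darker orange-brown than the plywood
    lab=cv2.cvtColor(im["color"],cv2.COLOR_BGR2LAB); return lab
E
python3 - <<'E'
import numpy as np,cv2
from h import *
im=dict(np.load("pics/top0.npz"))
c=ray(im,[(159,108),(541,140),(527,348),(138,313)],25)
print(c.round(1).tolist(), [np.linalg.norm(c[i]-c[(i+1)%4]).round(1) for i in range(4)])
e=(c[0]-c[1])+(c[3]-c[2]); print("yaw",np.arctan2(-e[0],e[1]))
lab=cv2.cvtColor(im["color"],cv2.COLOR_BGR2LAB)
for p in [(249,212),(440,232),(334,274),(200,200),(300,150),(280,290),(400,200),(272,225)]: print(p,lab[p[1]-3:p[1]+4,p[0]-3:p[0]+4].reshape(-1,3).mean(0).round())
cv2.imwrite("pics/crop0.png",cv2.resize(im["color"][165:335,200:500],(800,453),interpolation=cv2.INTER_CUBIC))
E
```

```text
[[894.9, 347.8], [800.2, -465.4], [364.5, -417.4], [455.3, 397.6]] [np.float64(818.7), np.float64(438.4), np.float64(820.1), np.float64(442.4)]
yaw -0.11342567223005758
(249, 212) [126. 134. 159.]
(440, 232) [113. 135. 157.]
(334, 274) [111. 135. 157.]
(200, 200) [135. 128. 155.]
(300, 150) [136. 128. 155.]
(280, 290) [134. 129. 155.]
(400, 200) [129. 132. 155.]
(272, 225) [109. 133. 155.]
```

View pics/crop0.png

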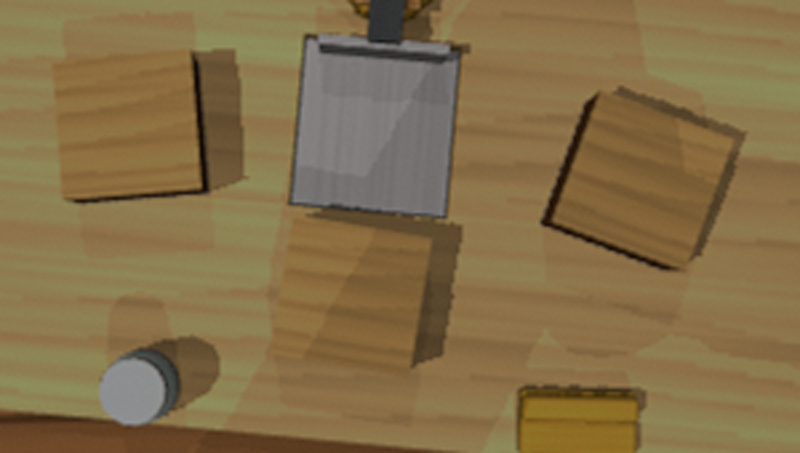

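The crop (scale 2.667, offset 200,165) shows the top faces of all three boxes clearly, and I can read their corners from it. The platen spans (305,35) to (445,217) in crop pixels.

```bash
python3 - <<'E'
import numpy as np
from h import *
im=dict(np.load("pics/top0.npz"))
cp=lambda a:np.array(a,float)*0.375+[200,165]
c=ray(im,[(159,108),(541,140),(527,348),(138,313)],25)
e=(c[0]-c[1])+(c[3]-c[2]); yaw=np.arctan2(-e[0],e[1])
Rb=np.array([[np.cos(yaw),-np.sin(yaw)],[np.sin(yaw),np.cos(yaw)]])
org=c.mean(0)-Rb@[30,0]; print("org",org.round(1),yaw,"seat",(org+Rb@[55,0]).round(1))
np.savez("board.npz",Rb=Rb,org=org,yaw=yaw)
def rep(n,px,z):
    p=ray(im,px,z); m=p.mean(0); d=p-m
    a=[np.arctan2(*(p[i]-p[(i+1)%4])[::-1]) for i in range(4)]
    print(n,"w",m.round(1),"board",(Rb.T@(m-org)).round(1),"sides",[np.linalg.norm(p[i]-p[(i+1)%4]).round() for i in range(4)] if len(p)>1 else "","ang",np.round([np.degrees((x-yaw+np.pi/4)%(np.pi/2)-np.pi/4) for x in a],1) if len(p)>1 else "")
rep("platen",cp([(305,36),(460,50),(445,217),(290,204)]),24)
rep("L",cp([(53,65),(192,50),(203,190),(63,200)]),87)
rep("R",cp([(600,92),(742,133),(688,268),(548,222)]),87)
rep("F",cp([(297,216),(432,235),(412,365),(275,357)]),87)
rep("jar",cp([(133,391)]),97)
rep("sample",cp([(520,388),(638,390),(637,453),(518,453)]),55)
rep("can",[(153,221)],85)
rep("brush",[(519,229),(509,320)],40)
E
```

```text
org [598.9 -31. ] -0.11342567223005758 seat [653.6 -37.2]
platen w [658.  -37.8] board [59.5 -0.1] sides [np.float64(124.0), np.float64(134.0), np.float64(123.0), np.float64(135.0)] ang [-0.3 -0.3  0.2  0. ]
L w [656.3 149.9] board [ 36.6 186.2] sides [np.float64(106.0), np.float64(106.0), np.float64(106.0), np.float64(102.0)] ang [11.1  9.8  9.1  9.8]
R w [ 606.6 -235.1] board [  30.8 -202. ] sides [np.float64(109.0), np.float64(108.0), np.float64(109.0), np.float64(105.0)] ang [-11.4 -17.2 -13.3 -17. ]
F w [526.8 -16.9] board [-73.2   5.8] sides [np.float64(102.0), np.float64(98.0), np.float64(102.0), np.float64(106.0)] ang [-3.  -3.9  1.8 -3.8]Traceback (most recent call last):
  File "<stdin>", line 18, in <module>
  File "<stdin>", line 12, in rep
IndexError: index 1 is out of bounds for axis 0 with size 1
```

```bash
cat >> h.py <<'E'
B=np.load("board.npz")
b2w=lambda p:B["org"]+B["Rb"]@np.array(p,float)
w2b=lambda p:B["Rb"].T@(np.array(p,float)-B["org"])
def head(o):
    from scipy.spatial.transform import Rotation as Ro
    M=Ro.from_rotvec(o["orientation"]).as_matrix(); return M
def plan(o,wps):
    """wps: (board x, board y, z, heading deg rel. board +x) -> tool shifts cm, turn deg"""
    M=head(o); h0=np.degrees(np.arctan2(M[1,0],M[0,0]))
    print("now board",w2b(o["eef_pos"][:2]).round(1),"z",round(o["eef_pos"][2],1),"hd",round(h0-np.degrees(float(B["yaw"])),1),"F board",(B["Rb"].T@np.array(o["force"])[:2]).round(2),"t",o["t"])
    for x,y,z,h in wps:
        d=np.r_[b2w((x,y)),z]-o["eef_pos"]
        print((M.T@d/10).round(2).tolist(), round((h0-np.degrees(float(B["yaw"]))-h+180)%360-180,1))
E
python3 - <<'E'
from h import *
from rig import telemetry
im=dict(np.load("pics/top0.npz"))
for n,p,z in [("jar",(250,312),97),("sample",(416,323),50),("can",(153,221),85)]: print(n,w2b(ray(im,p,z)[0]).round())
plan(telemetry.get_obs(),[(-100,-250,215,0),(-155,6,200,-2),(-155,6,45,-2)])
E
```

```text
jar [-160.  162.]
sample [-156. -173.]
can [  3. 376.]
now board [-360.9 -614.8] z 214.1 hd 22.4 F board [ 0.98 -0.1 ] t 0.1
[38.0, -23.82, -0.06] 22.4
[42.65, -49.58, 1.47] 24.4
[42.65, -49.57, 16.97] 24.4
```

{"fn": "apply_moves", "kwargs": {"rows": [38, -24, 0, 22, 0.2, 38, -24, 0, 22, 0.2, 38, -24, 0, 22, 0.2, 38, -24, 0, 22, 0.2, 38, -24, 0, 22, 0.2, 38, -24, 0, 22, 0.2, 38, -24, 0, 22, 0.2, 38, -24, 0, 22, 0.2, 38, -24, 0, 22, 0.2, 38, -24, 0, 22, 0.2, 42.6, -49.6, 2, 24, 0.2, 42.6, -49.6, 2, 24, 0.2, 42.6, -49.6, 2, 24, 0.2, 42.6, -49.6, 2, 24, 0.2, 42.6, -49.6, 2, 24, 0.2, 42.6, -49.6, 2, 24, 0.2, 42.6, -49.6, 2, 24, 0.2, 42.6, -49.6, 2, 24, 0.2, 42.6, -49.6, 2, 24, 0.2, 42.6, -49.6, 2, 24, 0.2]}}

```text
t: 2.1
eef_pos: [445.3, -8.9, 194.6]
orientation: [3.133, -0.226, 0.0]
force: [0.4, -0.9, -0.2]
gripper_width: 0.597
grip_force: 0.0
```

```bash
python3 - <<'E'
from h import *
from rig import telemetry
o=telemetry.get_obs()
plan(o,[(-155,6,45,-2)]); print(o["gripper_width"],o["force"])
E
```

```text
now board [-155.1    4.5] z 194.6 hd -1.8 F board [ 0.5  -0.83] t 2.1
[0.01, -0.15, 14.96] 0.2
0.5968070821147891 [ 0.39951799 -0.88310394 -0.20229446]
```

{"fn": "apply_moves", "kwargs": {"rows": [0, 0, 5, 0, 0.2, 0, 0, 10, 0, 0.2, 0, 0, 15, 0, 0.2, 0, 0, 15, 0, 0.2, 0, 0, 15, 0, 0.2, 0, 0, 15, 0, 0.2]}}

```text
t: 2.7
eef_pos: [446.2, -8.2, 46.9]
orientation: [3.133, -0.224, 0.006]
force: [-0.5, 0.7, -1.2]
gripper_width: 0.601
grip_force: 0.0
```

{"fn": "apply_moves", "kwargs": {"rows": [0.3, 0, 0, 0, 0.2, 0.6, 0, 0, 0, 0.2, 0.9, 0, 0, 0, 0.2, 1.2, 0, 0, 0, 0.2, 1.5, 0, 0, 0, 0.2]}}

```text
t: 3.2
eef_pos: [460.2, -9.9, 44.9]
orientation: [3.134, -0.223, 0.0]
force: [-1.5, 1.5, 1.1]
gripper_width: 0.602
grip_force: 0.7
```

{"fn": "apply_moves", "kwargs": {"rows": [0.2, 0, 0, 0, 0.2, 0.4, 0, 0, 0, 0.2, 0.6, 0, 0, 0, 0.2, 0.8, 0, 0, 0, 0.2]}}

```text
t: 3.6
eef_pos: [467.9, -11.0, 44.5]
orientation: [3.134, -0.223, -0.0]
force: [-1.0, -0.6, 0.3]
gripper_width: 0.599
grip_force: 0.5
```

{"fn": "apply_moves", "kwargs": {"rows": [0.2, 0, 0, 0, 0.2, 0.4, 0, 0, 0, 0.2, 0.6, 0, 0, 0, 0.2]}}

```text
t: 3.9
eef_pos: [473.9, -11.8, 44.6]
orientation: [3.134, -0.223, -0.0]
force: [-0.8, 0.6, -0.2]
gripper_width: 0.602
grip_force: 0.4
```

{"fn": "apply_moves", "kwargs": {"rows": [0.2, 0, 0, 0, 0.2, 0.4, 0, 0, 0, 0.2]}}

```text
t: 4.1
eef_pos: [477.9, -12.4, 44.6]
orientation: [3.134, -0.223, -0.0]
force: [-0.8, -0.2, -0.1]
gripper_width: 0.6
grip_force: 0.4
```

```bash
python3 - <<'E'
from h import *
from rig import telemetry,imaging
im=imaging.get_image("side"); np.savez("pics/side1.npz",**im)
a=np.load("pics/side0.npz")["color"]
cv2.imwrite("pics/s1.png",np.hstack([cv2.resize(x[170:320,260:440],(400,333)) for x in (a,im["color"])]))
plan(telemetry.get_obs(),[])
E
```

```text
now board [-122.     4.7] z 44.6 hd -1.6 F board [0.08 0.01] t 4.15
```

View pics/s1.png

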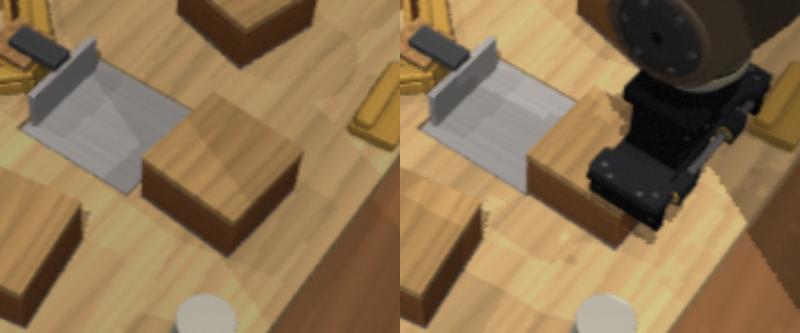

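The front box moved about 15 mm, with its near corner in the side crop going from (143,160) to about (128,155). The force was only about 0.8 N, so it's light. The left box is next; I'll push it in +x, which also squares it.

```bash
python3 - <<'E'
from h import *
from rig import telemetry
plan(telemetry.get_obs(),[(-145,5,45,0),(-145,5,140,0),(-60,186,140,0),(-60,186,45,0)])
E
```

```text
now board [-122.     4.7] z 44.6 hd -1.6 F board [0.08 0.01] t 4.15
[-2.3, 0.04, -0.04] -1.6
[-2.3, 0.04, -9.54] -1.6
[5.68, -18.29, -9.54] -1.6
[5.68, -18.3, -0.04] -1.6
```

{"fn": "apply_moves", "kwargs": {"rows": [-2.3, 0, 0, 0, 0.2, -2.3, 0, -4.5, -1.6, 0.2, -2.3, 0, -9.5, -1.6, 0.2, -2.3, 0, -9.5, -1.6, 0.2, 5.7, -18.3, -9.5, -1.6, 0.2, 5.7, -18.3, -9.5, -1.6, 0.2, 5.7, -18.3, -9.5, -1.6, 0.2, 5.7, -18.3, -9.5, -1.6, 0.2, 5.7, -18.3, -9.5, -1.6, 0.2, 5.7, -18.3, -9.5, -1.6, 0.2, 5.7, -18.3, -5, -1.6, 0.2, 5.7, -18.3, 0, -1.6, 0.2, 5.7, -18.3, 0, -1.6, 0.2, 5.7, -18.3, 0, -1.6, 0.2]}}

```text
t: 5.55
eef_pos: [559.8, 159.8, 45.1]
orientation: [3.136, -0.181, -0.002]
force: [-0.6, 0.2, 0.3]
gripper_width: 0.6
grip_force: 0.0
```

{"fn": "apply_moves", "kwargs": {"rows": [0.3, 0, 0, 0, 0.2, 0.6, 0, 0, 0, 0.2, 0.9, 0, 0, 0, 0.2, 1.2, 0, 0, 0, 0.2, 1.5, 0, 0, 0, 0.2, 1.8, 0, 0, 0, 0.2, 2.1, 0, 0, 0, 0.2]}}

```text
t: 6.25
eef_pos: [581.2, 158.3, 44.6]
orientation: [3.136, -0.179, -0.0]
force: [-0.9, -0.2, 0.7]
gripper_width: 0.597
grip_force: 0.0
```

{"fn": "apply_moves", "kwargs": {"rows": [0.2, 0, 0, 0, 0.2, 0.4, 0, 0, 0, 0.2, 0.6, 0, 0, 0, 0.2, 0.8, 0, 0, 0, 0.2]}}

```text
t: 6.65
eef_pos: [588.8, 157.4, 44.5]
orientation: [3.136, -0.179, -0.001]
force: [-4.2, 2.7, 1.0]
gripper_width: 0.604
grip_force: 2.4
```

{"fn": "apply_moves", "kwargs": {"rows": [0.2, 0, 0, 0, 0.2, 0.4, 0, 0, 0, 0.2, 0.6, 0, 0, 0, 0.2]}}

```text
t: 6.95
eef_pos: [593.8, 157.0, 44.5]
orientation: [3.136, -0.178, -0.004]
force: [-5.6, 2.0, 2.8]
gripper_width: 0.599
grip_force: 2.9
```

{"fn": "apply_moves", "kwargs": {"rows": [0.2, 0, 0, 0, 0.2, 0.4, 0, 0, 0, 0.2, 0.6, 0, 0, 0, 0.2]}}

```text
t: 7.25
eef_pos: [599.8, 156.4, 44.5]
orientation: [3.136, -0.178, -0.004]
force: [-5.2, 2.2, 2.9]
gripper_width: 0.598
grip_force: 2.9
```

Sliding the left box takes about 5.5 N, so it's the heavy one. I'll keep pushing until its centre is at board x≈+55, then back off and look.

{"fn": "apply_moves", "kwargs": {"rows": [0.3, 0, 0, 0, 0.2, 0.6, 0, 0, 0, 0.2, 0.9, 0, 0, 0, 0.2, 1.2, 0, 0, 0, 0.2, 1.2, 0, 0, 0, 0.2, 0, 0, 0, 0, 0.2, -3, 0, 0, 0, 0.2, -3, 0, -5, 0, 0.2, -3, 0, -10, 0, 0.2, -3, 0, -14, 0, 0.2, -7, 0, -14, 0, 0.2, -12, 0, -14, 0, 0.2, -16, 0, -14, 0, 0.2, -16, 0, -14, 0, 0.2]}}

```text
t: 8.65
eef_pos: [436.9, 174.3, 184.8]
orientation: [3.136, -0.177, -0.003]
force: [-0.9, 0.3, 0.0]
gripper_width: 0.6
grip_force: 0.0
```

```bash
python3 - <<'E'
from h import *
from rig import telemetry,imaging
im=imaging.get_image("top"); np.savez("pics/top2.npz",**im)
cv2.imwrite("pics/t2.png",cv2.resize(im["color"][165:315,200:400],(800,600),interpolation=cv2.INTER_CUBIC))
plan(telemetry.get_obs(),[])
E
```

```text
now board [-181.4  186.1] z 185.1 hd 0.0 F board [ 0.72 -0.44] t 8.7
```

View pics/t2.png

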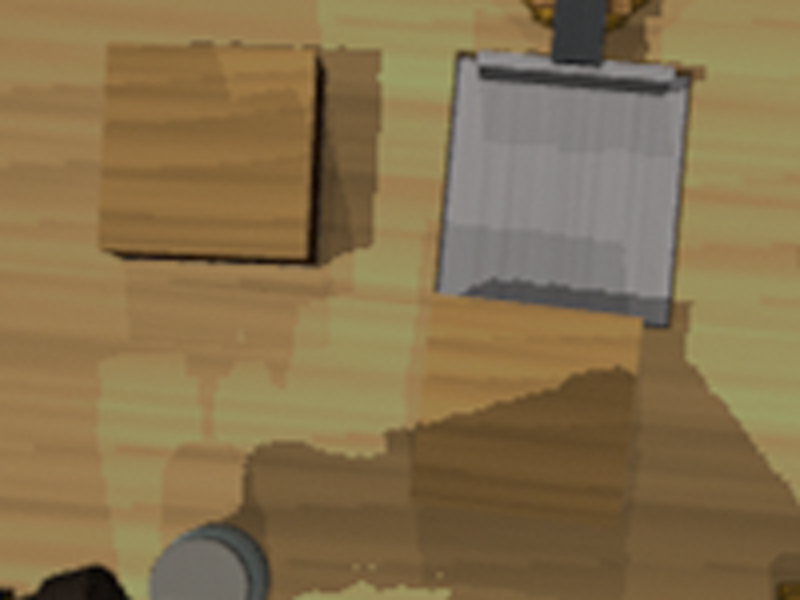

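The left box top spans (108,45), (315,50), (308,262) and (100,247). The front box top spans (435,295), (642,318), (628,520) and (412,500). The platen corners are at (457,52), (690,78), (670,326) and (437,294).

```bash
python3 - <<'E'
from h import *
from rig import telemetry
im=dict(np.load("pics/top2.npz"))
cp=lambda a:np.array(a,float)/4+[200,165]
for n,a,z in [("L",[(108,45),(315,50),(308,262),(100,247)],87),("F",[(435,295),(642,318),(628,520),(412,500)],87),("P",[(457,52),(690,78),(670,326),(437,294)],24.5)]:
    p=np.array([w2b(q) for q in ray(im,cp(a),z)]); e=p[0]-p[1]+p[3]-p[2]
    print(n,p.mean(0).round(1),np.degrees(np.arctan2(-e[0],e[1])).round(1),p.round().tolist())
plan(telemetry.get_obs(),[(-100,320,185,0),(55,270,140,90),(55,270,45,90)])
E
```

```text
L [ 56.5 179.9] 2.2 [[105.0, 235.0], [112.0, 131.0], [5.0, 124.0], [4.0, 229.0]]
F [-57.7   8.1] -0.7 [[-6.0, 60.0], [-8.0, -44.0], [-109.0, -46.0], [-108.0, 62.0]]
P [60.9 -0.5] -2.2 [[128.0, 62.0], [125.0, -62.0], [-8.0, -63.0], [-2.0, 61.0]]
now board [-181.4  186.1] z 185.1 hd 0.0 F board [ 0.72 -0.44] t 8.7
[8.15, -13.39, 0.02] 0.0
[23.64, -8.38, 4.53] -90.0
[23.64, -8.38, 14.03] -90.0
```

{"fn": "apply_moves", "kwargs": {"rows": [8, -13.4, 0, -8, 0.2, 8, -13.4, 0, -16, 0.2, 8, -13.4, 0, -24, 0.2, 8, -13.4, 0, -32, 0.2, 23.5, -8.4, 0, -40, 0.2, 23.5, -8.4, 0, -48, 0.2, 23.5, -8.4, 0, -56, 0.2, 23.5, -8.4, 0, -64, 0.2, 23.5, -8.4, 0, -72, 0.2, 23.5, -8.4, 0, -80, 0.2, 23.5, -8.4, 0, -88, 0.2, 23.5, -8.4, 0, -90, 0.2, 23.5, -8.4, 0, -90, 0.2, 23.5, -8.4, 0, -90, 0.2]}}

```text
t: 10.1
eef_pos: [685.3, 230.8, 184.2]
orientation: [2.346, 2.089, 0.0]
force: [0.2, 0.1, 0.9]
gripper_width: 0.598
grip_force: 0.0
```

```bash
python3 - <<'E'
from h import *
from rig import telemetry
plan(telemetry.get_obs(),[(54,270,45,90),(54,64,45,90)])
E
```

```text
now board [ 56.2 269.8] z 184.2 hd 89.9 F board [0.22 0.09] t 10.1
[0.02, -0.22, 13.92] -0.1
[-20.58, -0.17, 13.93] -0.1
```

{"fn": "apply_moves", "kwargs": {"rows": [0, -0.2, 5, 0, 0.2, 0, -0.2, 10, 0, 0.2, 0, -0.2, 13.9, 0, 0.2, 0, -0.2, 13.9, 0, 0.2, -1, -0.2, 13.9, 0, 0.2, -2, -0.2, 13.9, 0, 0.2, -2.6, -0.2, 13.9, 0, 0.2, -3.2, -0.2, 13.9, 0, 0.2, -3.8, -0.2, 13.9, 0, 0.2, -4.4, -0.2, 13.9, 0, 0.2, -5, -0.2, 13.9, 0, 0.2, -5.6, -0.2, 13.9, 0, 0.2, -6.2, -0.2, 13.9, 0, 0.2, -6.8, -0.2, 13.9, 0, 0.2, -7.4, -0.2, 13.9, 0, 0.2, -8, -0.2, 13.9, 0, 0.2, -8.6, -0.2, 13.9, 0, 0.2, -9.2, -0.2, 13.9, 0, 0.2, -9.8, -0.2, 13.9, 0, 0.2, -10.4, -0.2, 13.9, 0, 0.2]}}

```text
t: 12.1
eef_pos: [672.3, 128.4, 48.3]
orientation: [2.343, 2.089, 0.007]
force: [1.0, 6.9, 5.8]
gripper_width: 0.601
grip_force: 4.0
```

```bash
python3 - <<'E'
from h import *
from rig import telemetry,imaging
im=imaging.get_image("side"); np.savez("pics/side3.npz",**im)
cv2.imwrite("pics/s3.png",cv2.resize(im["color"][150:330,180:420],(800,600),interpolation=cv2.INTER_CUBIC))
plan(telemetry.get_obs(),[(54,64,45,90)])
E
```

```text
now board [ 54.9 165.6] z 48.2 hd 89.9 F board [-0.62  4.25] t 12.15
[-10.16, -0.07, 0.3] -0.1
```

View pics/s3.png

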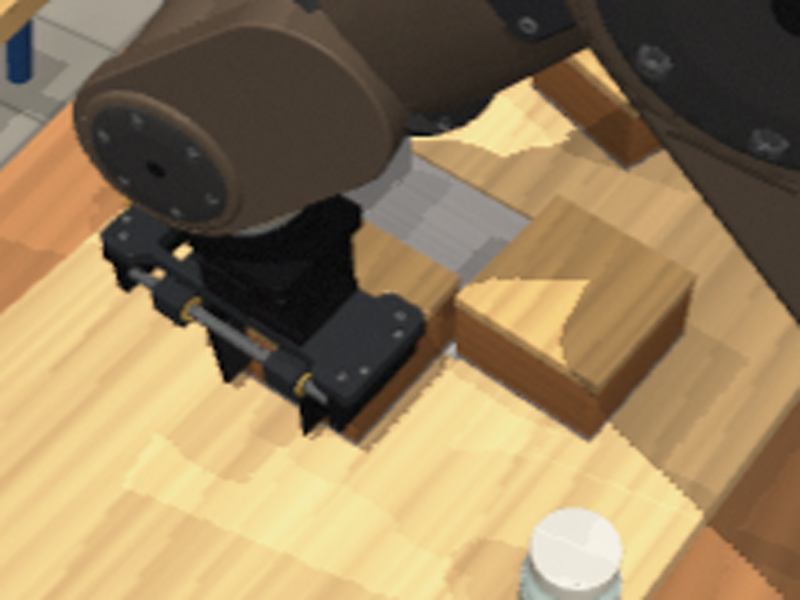

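The side crop shows the heavy box flat and square, about halfway onto the platen. It slides past the front box with a visible gap at (458,350). I'll keep pushing.

{"fn": "apply_moves", "kwargs": {"rows": [-0.6, 0, 0, 0, 0.2, -1.2, 0, 0, 0, 0.2, -1.8, 0, 0, 0, 0.2, -2.4, 0, 0, 0, 0.2, -3, 0, 0, 0, 0.2, -3.6, 0, 0, 0, 0.2, -4.2, 0, 0, 0, 0.2, -4.8, 0, 0, 0, 0.2, -5.4, 0, 0, 0, 0.2, -6, 0, 0, 0, 0.2, -6.6, 0, 0, 0, 0.2, -7.2, 0, 0, 0, 0.2, -7.8, 0, 0, 0, 0.2]}}

```text
t: 13.45
eef_pos: [663.0, 50.4, 47.9]
orientation: [2.344, 2.089, 0.005]
force: [1.3, 4.4, 0.3]
gripper_width: 0.602
grip_force: 2.3
```

{"fn": "apply_moves", "kwargs": {"rows": [-0.4, 0, 0, 0, 0.2, -0.8, 0, 0, 0, 0.2, -1.2, 0, 0, 0, 0.2, -1.6, 0, 0, 0, 0.2]}}

```text
t: 13.85
eef_pos: [660.5, 34.5, 46.4]
orientation: [2.344, 2.09, 0.002]
force: [1.3, 6.4, 2.5]
gripper_width: 0.602
grip_force: 3.0
```

```bash
python3 - <<'E'
from h import *
from rig import telemetry,imaging
im=imaging.get_image("side"); np.savez("pics/side4.npz",**im)
cv2.imwrite("pics/s4.png",cv2.resize(im["color"][150:330,180:420],(800,600),interpolation=cv2.INTER_CUBIC))
plan(telemetry.get_obs(),[(54,64,45,90)])
E
```

```text
now board [53.8 71.4] z 46.4 hd 89.9 F board [0.25 4.46] t 13.9
[-0.74, 0.02, 0.14] -0.1
```

View pics/s4.png

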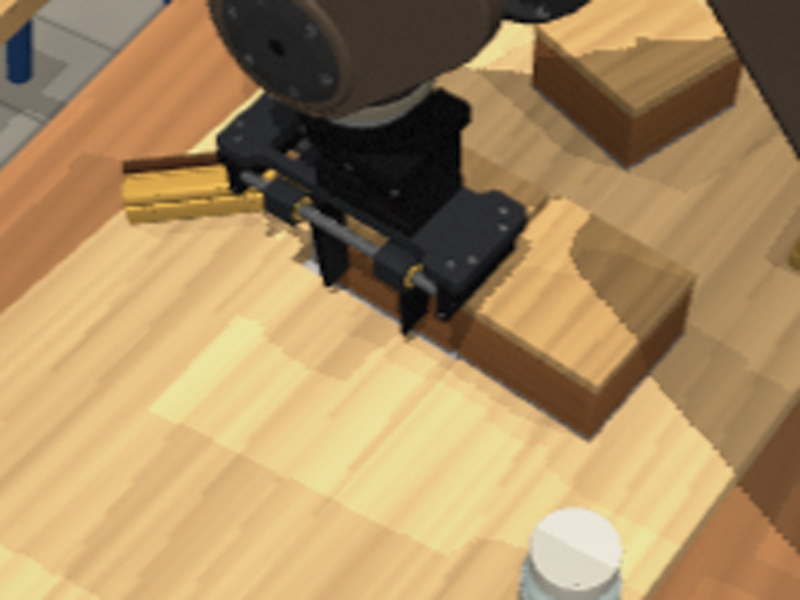

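The box is almost home, with its trailing face at the recess edge near (450,350). I'll push 0.8 cm more.

{"fn": "apply_moves", "kwargs": {"rows": [-0.3, 0, 0, 0, 0.2, -0.6, 0, 0, 0, 0.2, -0.8, 0, 0, 0, 0.2, -0.8, 0, 0, 0, 0.2]}}

```text
t: 14.3
eef_pos: [659.7, 26.4, 46.4]
orientation: [2.344, 2.09, 0.001]
force: [0.8, 4.0, 3.4]
gripper_width: 0.599
grip_force: 2.1
```

{"fn": "apply_moves", "kwargs": {"rows": [2, 0, 0, 0, 0.2, 4, 0, 0, 0, 0.2, 4, 0, -5, 0, 0.2, 4, 0, -10, 0, 0.2, 8, 0, -14, 0, 0.2, 13, 0, -14, 0, 0.2, 18, 0, -14, 0, 0.2, 23, 0, -14, 0, 0.2, 28, 0, -14, 0, 0.2, 28, 0, -14, 0, 0.2, 28, 0, -14, 0, 0.2]}}

```text
t: 15.4
eef_pos: [690.9, 305.5, 185.1]
orientation: [2.342, 2.093, -0.002]
force: [0.6, -0.9, 0.3]
gripper_width: 0.597
grip_force: 0.0
```

```bash
python3 - <<'E'
from h import *
from rig import telemetry,imaging
im=imaging.get_image("top"); np.savez("pics/top5.npz",**im)
s=imaging.get_image("side"); np.savez("pics/side5.npz",**s)
a=cv2.resize(im["color"][150:300,270:400],(400,462),interpolation=cv2.INTER_CUBIC)
b=cv2.resize(s["color"][150:300,210:340],(400,462),interpolation=cv2.INTER_CUBIC)
cv2.imwrite("pics/s5.png",np.hstack([a,b]))
plan(telemetry.get_obs(),[])
E
```

```text
now board [ 54.  342.6] z 185.5 hd 89.9 F board [-0.47 -0.51] t 15.5
```

View pics/s5.png

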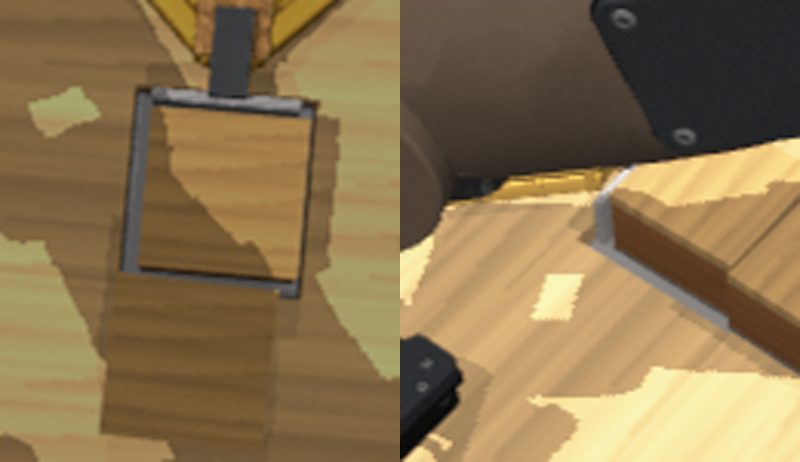

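```bash
python3 - <<'E'
from h import *
im=dict(np.load("pics/top5.npz")); s=dict(np.load("pics/side5.npz"))
cp=lambda a:np.array(a,float)/3.077+[270,150]
for z in (78,87):
    p=np.array([w2b(q) for q in ray(im,cp([(155,104),(313,115),(297,282),(138,268)]),z)])
    print(z,p.mean(0).round(1),p.round().tolist())
print("recess",np.array([w2b(q) for q in ray(im,cp([(137,88),(316,102),(298,297),(122,270)]),25)]).round().tolist())
cs=lambda a:np.array([a[0]-400,a[1]],float)/3.077+[210,150]
for n,q in [("top far-left",(613,193)),("top near-left",(728,268)),("front top corner",(735,274))]:
    print(n,[(z,w2b(ray(s,cs(q),z)[0]).round().tolist()) for z in (78,87)])
cv2.imwrite("pics/s6.png",cv2.resize(s["color"][185:305,265:425],(800,600),interpolation=cv2.INTER_CUBIC))
E
```

```text
78 [53.8 -4.6] [[108.0, 47.0], [109.0, -57.0], [-1.0, -56.0], [-1.0, 48.0]]
87 [52.8 -4.4] [[106.0, 46.0], [108.0, -57.0], [-1.0, -55.0], [-1.0, 48.0]]
recess [[127.0, 61.0], [128.0, -63.0], [-8.0, -62.0], [0.0, 61.0]]
top far-left [(78, [103.0, 51.0]), (87, [98.0, 57.0])]
top near-left [(78, [1.0, 56.0]), (87, [-3.0, 61.0])]
front top corner [(78, [-6.0, 57.0]), (87, [-10.0, 62.0])]
```

View pics/s6.png

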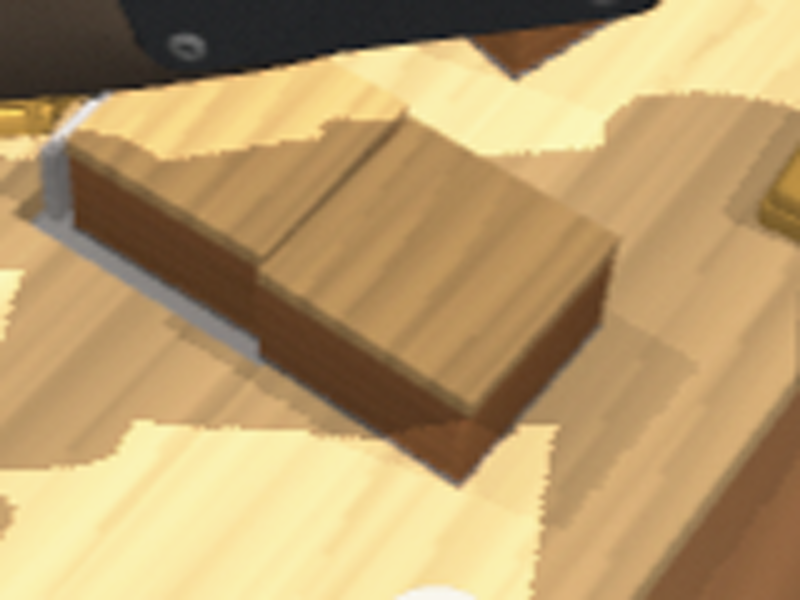

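The heavy box sits at board (54,-5), inside the recess on all sides, with its top at about 78 mm in both views, so the platen has sunk. The front box is about 113 mm from the platen's centre, and the arm is clear.

```bash
python3 -c "
from rig import r
print(r.sign_off())"
```

```text
the job is handed in; nothing more can be done
None
```

I slid the heavy box (the left one, about 5.5 N to push against 0.8 N for the front one) onto the platen and handed the job in; both camera views show it in the recess and sunk, the right box was never touched, and the sign-off returned no verdict.

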